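# Clamp a carved panel onto the carver's easel

## Task

Stand the panel with the carved rosette centred on the easel's ledge, leaning flat against both uprights with the carving facing outward. Then take the spring clamp from its stand and clip it over the top edge so that it pinches the panel and one of the two uprights (either one) together, pushed fully down without forcing it, so that once you let go its throat still rests on the panel's edge. Leave the plain panel in the rack and the mallet standing where it is.

Things in the scene. Friction and masses are not known exactly. Their poses are not given: they have to be found in the camera images.
- panel: Light wooden panel with a carved rosette (52 mm wide, 6 to 9 mm proud). 12 mm thick (x), 150 wide (y), 120 tall (z), about 0.16 kg. Origin: middle of its underside; +x out of the carved face, z up to the top edge. It starts upright in one of the rack's two slots, carved face to the rack's +x. Its top edge can be gripped across the thickness.
- panel_rosette (a point): The foremost point of the rosette, at (15, 0, 54) mm in the panel's frame.
- blank: A plain panel of the same size without carving, standing in the rack's other slot (84 mm from the first, centre to centre). Leave it there. Frame as for the panel.
- rack: Fixed plywood rack, base 170 x 170 x 14 mm, two slots along its y at x = -42 and +42 mm, 15 mm wide and 24 mm deep; the panels stand on the base at z = 14 mm, slot walls reach z = 38 mm. Origin: centre of its underside.
- easel: Fixed wooden easel, base 170 x 180 x 14 mm centred 25 mm behind (-x) the origin at table level. Its front, where the panel goes, looks to its +x.
- easel_back: The easel's back, leaning 20 degrees to the easel's -x. Origin: middle of the corner between ledge top and the uprights' front faces, 45 mm above the table. z up along the uprights, x out of their front faces, y across. Ledge 170 mm wide, x = 0 to 26, top at z = 0. A seated panel has its origin at (6, 0, 0) mm and its top edge at z = 120.
- upright_a (a point): Top centre of one upright's front face, at (0, 56, 116) mm in easel_back. Uprights are 36 mm wide, 14 mm thick (x = -14 to 0), their tops 4 mm below a seated panel's top edge, the gap between them 76 mm, free for a finger above z = 46 mm. Panel and upright together are 26 mm thick.
- upright_b (a point): The same of the other upright, at (0, -56, 116) mm in easel_back.
- clamp: Spring clamp, 140 mm long, 28 mm wide (y), 0.14 kg: two levers on a pivot, black handles up, steel jaws down. Origin on the pivot; z up between the handles, jaws point to -z, x is the way they open. Jaw tips reach 61 mm below the origin, bulging to x = 30. It starts clipped on the stand's board, throat on its top edge, y along the board.
- clamp_throat (a point): Underside of the rubber block between the jaws, 14 mm below the clamp's origin: it comes to rest on the edge when the clamp is fully home.
- clamp_handles (a point): Midway between the handles, 56 mm above the clamp's origin. Handle outer faces (z = 22 to 78 mm in the clamp, 26 mm wide) are 69 mm apart at the top when parked. Squeezed with over 15 N they stop, parallel, 34 mm apart; then the jaw tips are 41 mm apart. Springs shut the jaws when let go.
- clamp_r (a joint): Angle of a clamp lever (the other moves alike): 0 when gripping the 18 mm board, 0.07 when gripping 26 mm, 0.24 when fully squeezed (jaws wide open), -0.12 when empty and shut.
- stand: Fixed clamp stand: base 90 x 90 x 14 mm with an upright board 18 mm thick (x), 75 mm wide (y), top edge 100 mm above the table. Origin: centre of its underside.
- mallet: Bystander: round wooden carver's mallet, 84 mm wide, 195 mm tall, standing on its head, handle up; origin under its centre.
Mind the look-alikes: they are no part of the job. There is more than one size of the clamp; the job needs the middle-sized.

How it is judged:
By the outcome, as a careful person would: the job done as asked, in the order asked, and still so for the second after the job is handed in, with the robot touching nothing.
It also fails if it takes over 67 s, if anything falls off the work surface, if the arm or the gripper's body presses on something with over 40 N, if the wrist force passes 120 N, or if a joint passes its speed limit or range.

## Robot

A 6-joint arm with a two-finger parallel gripper is mounted at the origin on the work surface. World frame = base frame: x ahead of the robot, y to its left, z up, the work surface at z = 0. Lengths are in m, angles in rad, forces in N, time in s.
With the tool pointing down it reaches from about 0.375 to 0.925 m from the base axis. Payload 5.7 kg.
Tool frame: the origin (TCP) lies midway between the tips of the shut fingers; the grasp point (between the pads) lies 19 mm behind it; z points along the fingers, y is the line along which they close (so a half turn about z gives the same grasp; the last joint's range is limited). The gripper opens to 88 mm and grips with 3 to 60 N. Pads are 20 mm wide; open, the fingers measure 115 mm over their backs; the gripper's body (75 mm by 178 mm) begins 61 mm behind the grasp point.
Start: joints at [1.182, 0.359, 1.51, -0, 1.272, -0.115], TCP at [0.162, 0.578, 0.223] pointing down, gripper open.
Joint ranges: [-2.97, 2.97], [-1.01, 2.36], [0.21, 2.38], [-0.96, 4.11], [0.2, 2.71], [-2.98, 2.98]. Speed limits (rad/s): [2.39, 2.39, 3.14, 3.14, 3.14, 3.14].

## Interface

Orientations are given as a unit quaternion [x, y, z, w].
In Python, from bench import move_ptp, servo_line, goto_joints, move_gripper, sleep, inverse_kinematics, capture, PlanningError, close_job, spot_in, silhouettes, current_clock, current_joint_pos, current_qvel, current_joint_torque, current_position, current_orientation, current_force, current_torque, current_finger_gap, current_grip_force gives the robot as it stands. Calls block until the motion is done:
- move_ptp(position, orientation): joint-space move of the TCP to a pose.
- servo_line(position, orientation=None, rate=0.15, contact_N=None): straight line of the TCP; orientation=None keeps the orientation; rate is the mean speed in m/s. With contact_N (N) it stops when the force on the tool has changed by that much, and returns True; else False.
- goto_joints(angles): joint-space move.
- move_gripper(opening): finger opening in m; the grip force is fixed at half the most; returns when the fingers have stopped.
- sleep(seconds).
- inverse_kinematics(position, orientation): joint angles nearest the present ones, or None.
- capture(name): name is "scene" or "top" or "wrist"; returns a dict with "image" (384x512x3 uint8, blue, green, red), "range_z" (384x512 float32, m along the optical axis (not along the pixel's ray), 0 where there is no reading), "intrinsics" (3x3 intrinsics, pixels), "R" (3x3) and "t" (3): a world point X has camera coordinates R X + t. Camera axes: x right, y down, z forward; pixel columns grow to the right and rows downward; lengths in m; the calibration is good to about 2 mm. The wrist camera is an equidistant fisheye: a pixel r from the principal point sees the ray r / f radians off the axis. A picture is of the moment at which its call begins.
A pose or a line that the arm cannot do raises PlanningError and nothing moves.
- close_job(): hands the job in; it is judged then, once.
Trained networks look in the newest picture that a camera, given by its name, has taken for a name from the list of things; names that differ only in an ending like _2 or _b are one class to them, and where a whole thing is asked for, a point or a joint stands for the part that bears it (a point fixed in the world has none). Each returns a list of dicts, best first, with "conf" (0 to 1); they miss things now and then, are a little off and sometimes report something else, mostly with a low value. They report only what shows in the picture. A call takes as long as a camera call. They do not tell look-alikes from the thing itself.
- spot_in(camera, query): "xy" ([column, row] in pixels, amid what is visible of it).
- silhouettes(camera, query): "region" (384x512 bool, what is visible of it) and "xy" ([column, row] in pixels, amid what is visible of it).
Readings, each from a call of its own:
- current_clock(): time.
- current_joint_pos(): joint angles.
- current_qvel(): joint speeds.
- current_joint_torque(): joint torques, N m.
- current_position(): TCP position.
- current_orientation(): TCP orientation.
- current_force(): force on the tool from outside, world axes, zero at the start.
- current_torque(): the same for the moment, N m.
- current_finger_gap(): finger opening in m.
- current_grip_force(): force on a finger pad.
Only numpy, scipy, OpenCV 4.12 (cv2) and the standard library are available. Lean on these libraries where they do the work, as an engineer would, in place of code of your own. Each camera call takes 0.05 s, during which the arm holds its last target. There are 200 camera calls.

## Working session

There is one attempt and no reset: what is moved stays moved. The work goes in short steps, each a Python script; the robot and the scene stay as the last script left them, time stands still between calls to the robot, and variables do not carry over. Pictures are saved under pics/ and viewed, at most 10 in all, crops included, and the job is handed in when it is done.

```bash
mkdir -p pics; ls; python3 - <<'E'
from bench import *
import cv2,numpy as np
a=capture("scene");b=capture("top")
for n,c in(("scene",a),("top",b)):
    cv2.imwrite(f"pics/{n}0.png",c["image"]); np.savez(f"{n}0.npz",**c)
    print(n,c["intrinsics"].tolist(),c["R"].round(3).tolist(),c["t"].round(3).tolist())
    for q in("panel","panel_rosette","blank","rack","easel","easel_back","clamp","clamp_handles","stand","mallet","upright_a"):
        print(q,[(np.round(d["xy"]).tolist(),round(d["conf"],2)) for d in spot_in(n,q)])
print(current_clock())
E
```

```text
pics
scene [[475.34118547239, 0.0, 262.67538238552333], [0.0, 475.34118547239, 203.86098471030732], [0.0, 0.0, 1.0]] [[-0.581, 0.814, -0.02], [0.555, 0.378, -0.741], [-0.595, -0.441, -0.672]] [0.333, -0.193, 1.549]
panel [([203.0, 184.0], 0.88)]
panel_rosette [([201.0, 186.0], 0.95)]
blank [([179.0, 205.0], 0.85)]
rack [([193.0, 227.0], 0.96)]
easel [([359.0, 278.0], 0.7)]
easel_back [([344.0, 272.0], 0.65)]
clamp [([275.0, 207.0], 0.89), ([294.0, 306.0], 0.77), ([284.0, 296.0], 0.75), ([277.0, 195.0], 0.69), ([316.0, 196.0], 0.55), ([319.0, 193.0], 0.44)]
clamp_handles [([277.0, 198.0], 0.72), ([281.0, 297.0], 0.57)]
stand [([278.0, 231.0], 0.77)]
mallet [([222.0, 268.0], 0.76)]
upright_a [([350.0, 271.0], 0.97)]
top [[459.290830319371, 0.0, 257.0459330823012], [0.0, 459.290830319371, 196.17124246111726], [0.0, 0.0, 1.0]] [[0.027, -0.999, -0.024], [-0.982, -0.022, -0.188], [0.187, 0.028, -0.982]] [-0.007, 0.56, 1.186]
panel [([349.0, 205.0], 0.87), ([262.0, 214.0], 0.61), ([264.0, 226.0], 0.61)]
panel_rosette [([345.0, 206.0], 0.71), ([171.0, 212.0], 0.63)]
blank [([350.0, 173.0], 0.72)]
rack [([339.0, 196.0], 0.8), ([348.0, 174.0], 0.58), ([263.0, 214.0], 0.26)]
easel [([171.0, 212.0], 0.85), ([266.0, 226.0], 0.56)]
easel_back [([178.0, 192.0], 0.57)]
clamp [([260.0, 215.0], 0.91), ([195.0, 136.0], 0.74), ([189.0, 132.0], 0.62), ([262.0, 205.0], 0.53), ([249.0, 274.0], 0.43), ([180.0, 191.0], 0.27)]
clamp_handles [([261.0, 211.0], 0.9), ([198.0, 133.0], 0.64), ([253.0, 273.0], 0.64)]
stand [([345.0, 202.0], 0.7), ([267.0, 224.0], 0.68)]
mallet [([266.0, 147.0], 0.69)]
upright_a [([175.0, 190.0], 0.87)]
1.2
```

```bash
python3 - <<'E'
import cv2
for n in("scene","top"):
    i=cv2.imread(f"pics/{n}0.png"); cv2.imwrite(f"pics/{n}0b.png",cv2.resize(i[90:350,100:450],None,fx=2.28,fy=2.28,interpolation=cv2.INTER_CUBIC))
E
```

```text
(no output)
```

View pics/scene0b.png

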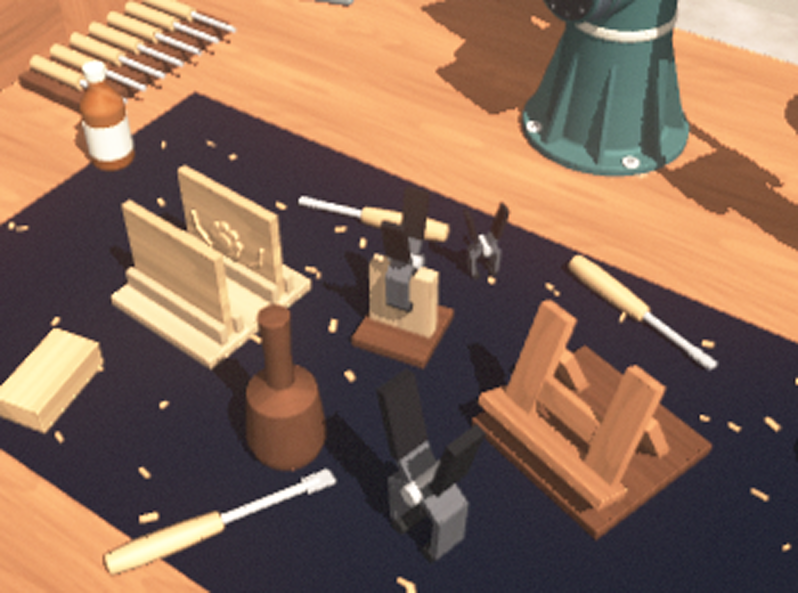

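View pics/top0b.png

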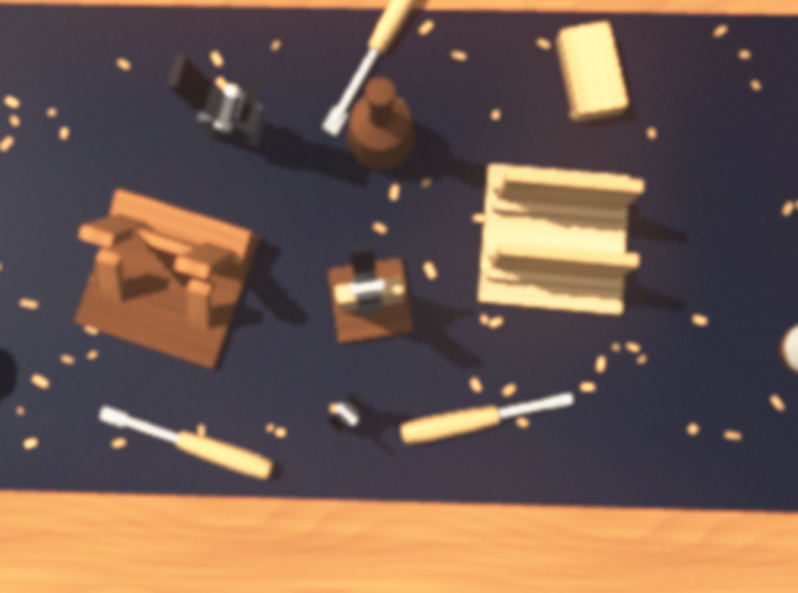

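```bash
cat > h.py <<'E'
import numpy as np,cv2
from scipy.spatial.transform import Rotation as Ro
def cloud(c):
    K,R,t,D=c["intrinsics"],c["R"],c["t"],c["range_z"]
    v,u=np.mgrid[:384,:512]
    P=np.stack([(u-K[0,2])/K[0,0]*D,(v-K[1,2])/K[1,1]*D,D],-1)
    W=(P-t)@R; W[D==0]=np.nan
    return W
def proj(c,X):
    p=(np.atleast_2d(X)@c["R"].T+c["t"])@c["intrinsics"].T
    return p[:,:2]/p[:,2:]
E
python3 - <<'E'
from h import *
from bench import *
def rect(P):
    (cx,cy),(w,h),a=cv2.minAreaRect((P[:,:2]*1000).astype(np.float32)); 
    return np.round([cx,cy,w,h,a],1)
for n in("scene","top"):
    c=capture(n);W=cloud(c)
    for q in("panel","blank","stand","mallet","clamp","easel","rack"):
        for d in silhouettes(n,q):
            P=W[d["region"]]; P=P[~np.isnan(P[:,0])]
            if len(P)<10: continue
            zt=np.percentile(P[:,2],98)
            T=P[P[:,2]>zt-.006]
            print(n,q,round(d["conf"],2),len(P),"z",P[:,2].min().round(3),zt.round(3),"med",np.median(P,0).round(3),"top",rect(T),len(T))
# easel back plane from scene
c=capture("scene");W=cloud(c);d=silhouettes("scene","easel")[0]
m=cv2.erode(d["region"].astype(np.uint8),np.ones((1,1)))
P=W[m>0];np.save("easelP.npy",P[~np.isnan(P[:,0])])
c2=capture("top");W2=cloud(c2);m=silhouettes("top","easel")[0]["region"];P=W2[m];np.save("easelT.npy",P[~np.isnan(P[:,0])])
E
```

```text
scene panel 0.71 1738 z -0.004 0.04 med [ 0.637 -0.194  0.016] top [ 604.9 -149.3  303.3  147.2   74.6] 346
scene panel 0.63 1278 z 0.001 0.136 med [ 0.545 -0.215  0.094] top [ 540.2 -224.6  147.2   16.5   86. ] 208
scene blank 0.88 1234 z 0.016 0.136 med [ 0.628 -0.224  0.093] top [ 624.2 -232.1  149.5   13.2   86.7] 203
scene stand 0.9 1143 z -0.002 0.1 med [0.511 0.008 0.017] top [501.4  -7.3  22.8  74.8  14.2] 99
scene stand 0.72 2936 z -0.004 0.152 med [0.563 0.236 0.075] top [529.9 236.6 149.8  17.8  73.1] 204
scene mallet 0.69 1661 z -0.0 0.193 med [ 0.716 -0.004  0.086] top [704.8 -14.5  27.8  27.6  39.9] 119
scene clamp 0.97 844 z -0.002 0.188 med [0.727 0.195 0.083] top [723.8 206.8  11.9  38.7  78.4] 110
scene clamp 0.75 409 z 0.04 0.187 med [ 0.522 -0.001  0.113] top [530.6   0.9   8.4  23.7   6.9] 36
scene clamp 0.73 710 z -0.003 0.188 med [ 0.514 -0.002  0.137] top [499.1  -5.6  72.9  24.5  11.1] 68
scene clamp 0.67 2026 z -0.003 0.188 med [0.719 0.156 0.104] top [713.8 163.5 100.1  38.8  77. ] 214
scene clamp 0.66 261 z -0.003 0.099 med [0.361 0.019 0.051] top [364.5  
[... 1137 characters left out ...]

top clamp 0.7 847 z -0.002 0.19 med [0.707 0.173 0.108] top [710.  164.7  97.5  36.3  76.5] 120
top clamp 0.5 166 z 0.109 0.189 med [ 0.516 -0.002  0.157] top [525.8  -1.    9.6  21.7   1.7] 36
top clamp 0.45 4151 z -0.005 0.152 med [0.514 0.238 0.017] top [526.5 236.2 147.3  16.5  73.4] 177
top clamp 0.38 76 z -0.001 0.101 med [0.348 0.023 0.072] top [343.1  28.   17.9   5.3  47.4] 16
top easel 0.56 4220 z -0.007 0.152 med [0.514 0.237 0.017] top [526.6 236.4 147.6  16.5  73.4] 180
top easel 0.3 2306 z -0.004 0.042 med [ 0.571 -0.224  0.015] top [ 578.1 -231.2  159.2  120.1   86. ] 421
top rack 0.89 2073 z -0.004 0.042 med [ 0.574 -0.224  0.015] top [ 577.7 -231.1  160.2  119.4   85.5] 389
```

```bash
cat > fit.py <<'E'
from h import *
from scipy.optimize import least_squares
def Rb(yaw): return Ro.from_euler("zy",[yaw,np.radians(-20)]).as_matrix()
if __name__=="__main__":
  for f in("easelP.npy","easelT.npy"):
    P=np.load(f); x0=np.array([.57,.222,np.radians(-16.8)])
    up0=np.array([.528,.2365])
    # top-face centre is (-7,0,116) in easel_back
    o=Rb(x0[2])@[-.005,0,.116]; x0[:2]=up0-o[:2]
    loc=lambda p:(P-[p[0],p[1],.045])@Rb(p[2])
    for it in range(5):
        L=loc(x0)
        s=(abs(L[:,0])<.006)&(L[:,2]>.02)&(L[:,2]<.113)&(abs(L[:,1])<.072)&(abs(L[:,1])>.04)
        t=(L[:,2]>.112)&(L[:,2]<.125)&(abs(L[:,0]+.007)<.015)
        S=P[s]
        # plane fit for distance & yaw (tilt given); y from extents
        r=lambda q:((S-[x0[0],x0[1],.045])@Rb(x0[2]+q[1]))[:,0]-q[0]
        if s.sum()>30:
            q=least_squares(r,[0,0],loss="soft_l1",f_scale=.001).x
            x0[2]+=q[1]; x0[:2]+=q[0]/np.cos(np.radians(20))*np.array([np.cos(x0[2]),np.sin(x0[2])])
        L=loc(x0); U=L[(abs(L[:,0])<.02)&(L[:,2]>.06)&(L[:,2]<.125)]
        lo,hi=np.percentile(U[:,1],[1,99]); x0[:2]+=(lo+hi)/2*np.array([-np.sin(x0[2]),np.cos(x0[2])])
    L=loc(x0);T=L[(L[:,2]>.108)&(abs(L[:,0])<.025)]
    led=L[(L[:,0]>.004)&(L[:,0]<.022)&(abs(L[:,2])<.012)]
    print(f,x0.round(4),np.degrees(x0[2]).round(2),s.sum(),"y",lo,hi,"topz",np.median(T[:,2]),"x",np.percentile(T[:,0],[2,98]),"ledge z",np.median(led[:,2]),len(led))
E
python3 fit.py
python3 - <<'E'
from bench import *
import numpy as np
from scipy.spatial.transform import Rotation as Ro
print(current_orientation(),current_force(),current_finger_gap())
def q(p,y,tilt,flip):
    # tool z = -panel z ; tool y = +-panel x
    B=Ro.from_euler("zy",[y,-tilt]).as_matrix(); s=-1 if flip else 1
    return Ro.from_matrix(np.c_[np.cross(s*B[:,0],-B[:,2]),s*B[:,0],-B[:,2]]).as_quat()
for fl in(0,1):
    for n,p,y,t in(("pan",[.5385,-.2255,.1],-4.3,0),("panup",[.5385,-.2255,.4],-4.3,0),("easup",[.5,.24,.4],-16.8,20),("eas",[.54,.24,.13],-16.8,20),("cl",[.498,-.006,.15],10,0),("cla",[.5,.19,.2],-16.8,20),("clb",[.5,.29,.2],-16.8,20)):
        j=inverse_kinematics(p,q(p,np.radians(y),np.radians(t),fl)); print(fl,n,None if j is None else np.round(j,2))
E
```

```text
easelP.npy [ 0.5732  0.2337 -0.2729] -15.63 969 y -0.07484210472173886 0.0748421047216638 topz 0.11283736502874935 x [-0.01432434  0.00233794] ledge z -0.00039986341351331775 348
easelT.npy [ 0.5707  0.2315 -0.2712] -15.54 223 y -0.07529499786325053 0.075294997905168 topz 0.11571624716465848 x [-1.41215338e-02 -4.27320754e-05] ledge z 0.0010009281271592316 393
[ 1.36460319e-01  9.90645535e-01 -5.91229025e-05 -3.93966856e-05] [-0.32423588 -0.20691058 -0.77934124] 0.08779142936355323
0 pan [-0.51  0.47  1.68 -0.    1.   -0.44]
0 panup [-0.51  0.23  1.27 -0.    1.64 -0.44]
0 easup [ 0.42  0.01  1.58 -0.15  1.24  0.74]
0 eas [ 0.38  0.33  1.91 -0.23  0.59  0.85]
0 cl [-0.15  0.3   1.81 -0.    1.03 -0.33]
0 cla [ 0.31  0.15  1.94 -0.16  0.72  0.7 ]
0 clb [ 0.52  0.22  1.84 -0.24  0.79  0.96]
1 pan [-0.51  0.47  1.68 -0.    1.    2.7 ]
1 panup [-0.51  0.23  1.27 -0.    1.64  2.7 ]
1 easup [ 0.42  0.01  1.58 -0.15  1.24 -2.4 ]
1 eas [ 0.38  0.33  1.91 -0.23  0.59 -2.29]
1 cl [-0.15  0.3   1.81 -0.    1.03  2.82]
1 cla [ 0.31  0.15  1.94 -0.16  0.72 -2.44]
1 clb [ 0.52  0.22  1.84 -0.24  0.79 -2.18]
```

```bash
cat >> h.py <<'E'
def q(yaw,tilt=0):
    B=Ro.from_euler("zy",[yaw,-tilt],degrees=True).as_matrix()
    return Ro.from_matrix(np.c_[np.cross(B[:,0],-B[:,2]),B[:,0],-B[:,2]]).as_quat()
def wcloud(c):
    K,R,t,D=c["intrinsics"],c["R"],c["t"],c["range_z"]
    v,u=np.mgrid[:384,:512]
    x,y=u-K[0,2],v-K[1,2]; r=np.hypot(x,y)+1e-9; th=r/K[0,0]
    k=np.tan(np.minimum(th,1.45))/r*D
    P=np.stack([x*k,y*k,D],-1); W=(P-t)@R; W[(D==0)|(th>1.4)]=np.nan
    return W
E
python3 - <<'E'
from h import *; from bench import *
move_ptp([.5385,-.2255,.26],q(-4.3))
sleep(.2)
c=capture("wrist");np.savez("w1.npz",**c);cv2.imwrite("pics/w1.png",c["image"])
W=wcloud(c)
s=(W[...,2]>.12)&(W[...,2]<.15)&(abs(W[...,0]-.54)<.03)&(abs(W[...,1]+.226)<.1)
P=W[s];print(len(P),np.median(P,0))
zt=np.percentile(P[:,2],95);T=P[P[:,2]>zt-.004];print(zt,cv2.minAreaRect((T[:,:2]*1000).astype(np.float32)))
print(current_clock(),current_position())
E
```

```text
1708 [ 0.53812872 -0.22141454  0.13385618]
0.13497421629975606 ((537.5643310546875, -227.25648498535156), (149.2162322998047, 11.655488967895508), 85.97877502441406)
5.5583 [ 0.53863345 -0.22515557  0.25999023]
```

View pics/w1.png

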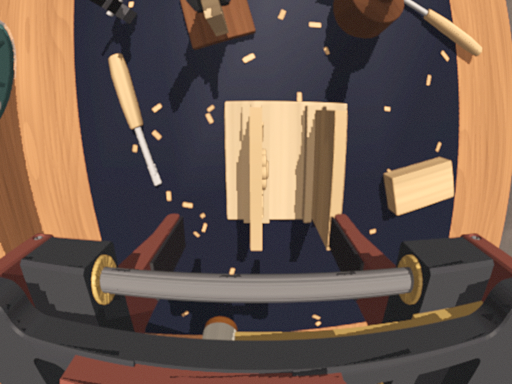

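```bash
python3 - <<'E'
from h import *; from bench import *
move_gripper(.05)
servo_line([.538,-.2263,.100],q(-4.1),rate=.12,contact_N=8)
print(current_position(),current_force())
move_gripper(0.0)
print("gap",current_finger_gap(),current_grip_force(),current_position())
servo_line([.538,-.2263,.36],rate=.15)
print("gap",current_finger_gap(),current_force(),current_clock())
E
```

```text
[ 0.53855022 -0.22660789  0.10070517] [-0.82628766  0.0709525  -0.13803437]
gap 0.011904808372567998 29.99954581260681 [ 0.53799266 -0.22627938  0.10000887]
gap 0.011628879229096683 [-0.34404633  0.62190072 -1.53640401] 10.35
```

```bash
cat >> h.py <<'E'
EO=np.array([.5715,.232,.045]); EY=-16.
def eb(p): return EO+Ro.from_euler("zy",[EY,-20],degrees=True).as_matrix()@(np.array(p)/1000)
E
python3 - <<'E'
from h import *; from bench import *
Q=q(EY,20)
move_ptp(eb([14,0,86+150]),Q)
servo_line(eb([14,0,86+45]),rate=.15)
sleep(.2)
print(current_finger_gap(),current_clock())
for n in("wrist","scene","top"):
    c=capture(n);np.savez(n+"2.npz",**c);cv2.imwrite(f"pics/{n}2.png",c["image"])
a=cv2.imread("pics/scene2.png")[150:350,260:460];b=cv2.imread("pics/wrist2.png")
cv2.imwrite("pics/c2.png",np.hstack([cv2.resize(a,(384,384)),b[:,60:460]]))
E
```

```text
0.012023699605378866 13.1
```

View pics/c2.png

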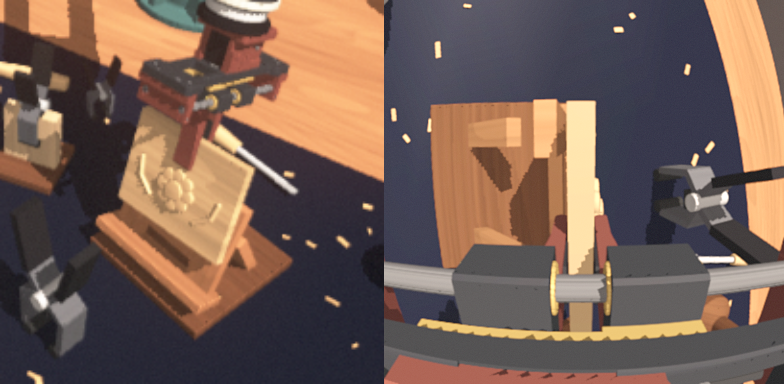

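```bash
python3 - <<'E'
from h import *
for n,f in(("wrist",wcloud),("scene",cloud),("top",cloud)):
    W=f(np.load(n+"2.npz")); L=((W-EO)@Ro.from_euler("zy",[EY,-20],degrees=True).as_matrix()*1000).reshape(-1,3)
    L=L[~np.isnan(L[:,0])]
    pr=lambda m,s:(print(n,s,len(L[m]),[np.percentile(L[m][:,k],[2,50,98]).round(1).tolist() for k in range(3)]) if m.sum()>5 else 0)
    pr((L[:,0]>4)&(L[:,0]<24)&(L[:,2]>60)&(L[:,2]<140)&(abs(L[:,1])<95)&(abs(L[:,1])>30),"panel body")
    pr((L[:,2]>155)&(L[:,2]<172)&(L[:,0]>0)&(L[:,0]<28)&(abs(L[:,1])>30)&(abs(L[:,1])<95),"panel top")
    for s in(1,-1): pr((L[:,0]>-18)&(L[:,0]<3)&(L[:,2]>108)&(L[:,2]<121)&(L[:,1]*s>30)&(L[:,1]*s<90),f"upr{s}")
    pr((L[:,0]>5)&(L[:,0]<35)&(abs(L[:,2])<8)&(abs(L[:,1])<100),"ledge")
    m=(abs(L[:,0])<6)&(L[:,2]>20)&(L[:,2]<108)&(abs(abs(L[:,1])-56)<14); pr(m,"front face")
E
```

```text
wrist panel top 3291 [[9.2, 14.8, 20.8], [-45.4, 48.9, 73.6], [164.5, 165.7, 166.9]]
wrist upr1 1174 [[-13.8, -6.9, -0.1], [42.5, 58.2, 75.7], [108.2, 109.9, 112.1]]
wrist front face 336 [[-2.3, 0.2, 1.0], [42.6, 56.0, 69.5], [21.9, 76.4, 107.8]]
scene panel body 1245 [[12.5, 21.1, 23.7], [-73.7, 37.5, 74.9], [61.3, 101.4, 138.4]]
scene panel top 285 [[8.6, 20.3, 23.8], [-73.4, 34.8, 74.8], [155.4, 163.0, 166.3]]
scene upr1 10 [[-12.7, -3.6, 1.4], [65.5, 70.7, 76.7], [108.3, 109.0, 109.5]]
scene ledge 585 [[6.1, 22.0, 30.7], [-87.9, -14.1, 70.6], [-7.7, -1.3, 7.4]]
scene front face 119 [[-4.0, 1.9, 4.8], [-68.8, 45.5, 69.8], [20.6, 26.9, 69.9]]
top panel body 186 [[10.7, 19.5, 22.4], [-76.2, -47.0, 72.2], [61.9, 101.0, 138.8]]
top panel top 168 [[7.9, 15.0, 20.1], [-75.2, -42.1, 72.3], [156.3, 166.2, 170.3]]
top upr-1 33 [[-15.2, -8.8, -3.5], [-72.0, -48.2, -36.3], [110.5, 119.2, 120.8]]
top ledge 281 [[8.5, 18.9, 27.3], [-91.6, -22.9, 65.2], [-7.0, 2.0, 7.8]]
```

```bash
python3 - <<'E'
from h import *; from bench import *
B=Ro.from_euler("zy",[EY,-20],degrees=True).as_matrix()
loc=lambda:((np.array(current_position())-EO)@B*1000).round(1)
F=lambda:(np.array(current_force())@B).round(1)
servo_line(eb([14,1,86+8]),rate=.08)
print(servo_line(eb([14,1,86-10]),rate=.03,contact_N=5),loc(),F())
p=loc()
servo_line(eb([14,1,p[2]+.7]),rate=.03)
print(servo_line(eb([0,1,p[2]+.7]),rate=.03,contact_N=5),loc(),F(),current_finger_gap(),current_clock())
c=capture("scene");cv2.imwrite("pics/s3.png",c["image"]);np.savez("s3.npz",**c)
E
```

```text
True [14.2  1.5 92. ] [-0.4  1.6  4.8]
True [ 7.1  1.3 92.7] [ 3.4 -0.1  0.7] 0.011636363194466655 14.7417
```

```bash
python3 - <<'E'
from h import *
B=Ro.from_euler("zy",[EY,-20],degrees=True).as_matrix()
c=np.load("s3.npz");W=cloud(c)
i=c["image"].copy()
cv2.imwrite("pics/s3b.png",cv2.resize(i[200:330,290:430],None,fx=4,fy=4,interpolation=cv2.INTER_CUBIC))
L=(W-EO)@B*1000
for y in(-60,-40,40,60):
    m=(abs(L[...,1]-y)<2.5)&(L[...,0]>-20)&(L[...,0]<45)&(L[...,2]>-25)&(L[...,2]<125)
    P=L[m]; P=P[np.argsort(P[:,2])]; print(y,[(round(a),round(b)) for a,_,b in P[::3].tolist()])
E
```

```text
-60 [(27, -6), (29, 0), (29, 4), (26, 4), (23, 5), (26, 6), (16, 8), (12, 11), (13, 13), (16, 19), (14, 29), (17, 33), (15, 38), (13, 43), (17, 49), (14, 52), (14, 56), (14, 62), (16, 66), (16, 70), (16, 77), (12, 80), (12, 82), (14, 87), (16, 91), (17, 94), (14, 96), (15, 102), (16, 106), (11, 109), (14, 112), (13, 115), (13, 119), (14, 124)]
-40 [(27, -9), (27, -5), (15, 0), (30, 2), (11, 3), (22, 4), (13, 10), (13, 14), (14, 20), (16, 22), (15, 28), (16, 32), (16, 35), (15, 38), (15, 42), (15, 45), (18, 47), (16, 51), (14, 56), (12, 59), (16, 63), (19, 68), (12, 73), (15, 76), (16, 81), (13, 83), (14, 87), (14, 91), (14, 97), (14, 101), (16, 106), (15, 111), (16, 116), (14, 119), (14, 121), (16, 125)]
40 [(27, -16), (28, -11), (27, -8), (5, -6), (10, -5), (9, -5), (17, -5), (27, -4), (14, 6), (15, 8), (14, 11), (13, 17), (14, 21), (14, 24), (13, 29), (15, 33), (14, 36), (16, 42), (13, 45), (14, 48), (12, 52), (13, 55), (15, 59), (14, 64), (13, 67), (13, 71), (13, 75), (13, 78), (14, 84), (15, 87), (14, 89), (14, 94), (11, 97), (12, 100), (12, 104), (15, 107), (16, 110), (13, 113), (12, 115), (13, 118), (16, 120), (13, 122)]
60 [(28, -17), (28, -14), (29, -9), (4, -8), (26, -8), (18, -7), (8, -7), (25, -6), (24, -6), (3, -4), (13, 7), (13, 13), (14, 17), (14, 18), (15, 23), (13, 27), (13, 31), (16, 35), (13, 39), (13, 41), (14, 45), (15, 49), (13, 51), (16, 55), (14, 59), (15, 62), (12, 67), (11, 70), (15, 72), (16, 75), (13, 78), (14, 81), (14, 84), (13, 87), (14, 91), (11, 95), (15, 99), (14, 103), (13, 106), (12, 108), (12, 110), (11, 114), (13, 117), (12, 121), (12, 123), (7, 125)]
```

View pics/s3b.png

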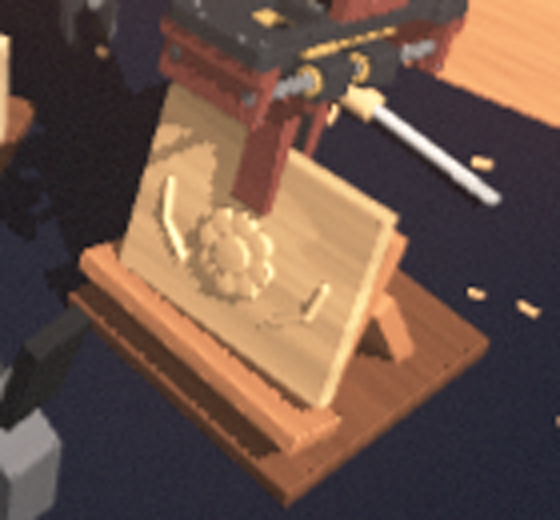

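```bash
python3 - <<'E'
from h import *
B=Ro.from_euler("zy",[EY,-20],degrees=True).as_matrix()
C={"P":cloud(np.load("scene0.npz")),"T":cloud(np.load("top0.npz"))}
for k,W in C.items():
    W=W.reshape(-1,3);W=W[~np.isnan(W[:,0])]
    L=(W-EO)@B*1000
    def fitp(m,ax,nm):
        P=L[m]; o=[i for i in range(3) if i!=ax]
        for _ in range(6):
            A=np.c_[P[:,o],np.ones(len(P))]; s,*_=np.linalg.lstsq(A,P[:,ax],rcond=None); r=P[:,ax]-A@s; P=P[abs(r)<max(2,2*r.std())]
        print(k,nm,len(P),"axes",o,s.round(4),r.std().round(2))
    fitp((L[:,0]>5)&(L[:,0]<23)&(abs(L[:,2])<12)&(abs(L[:,1])<80),2,"ledge")
    fitp((abs(L[:,0])<6)&(abs(abs(L[:,1])-56)<14)&(L[:,2]>15)&(L[:,2]<108),0,"face")
    # base top in world
    D=W-[EO[0],EO[1],0]; c,s=np.cos(np.radians(EY)),np.sin(np.radians(EY)); x=D[:,0]*c+D[:,1]*s; y=-D[:,0]*s+D[:,1]*c
    m=(x>-115)&(x<70)&(abs(y)<85)&(W[:,2]<.025)&(W[:,2]>.006); A=np.c_[x,y,np.ones(len(x))][m]
    print(k,"base",m.sum(),np.linalg.lstsq(A,W[m,2],rcond=None)[0].round(4))
    for yy in(-70,-35,0,35,70):
        m=(abs(L[:,1]-yy)<6)&(L[:,0]>6)&(L[:,0]<22)&(abs(L[:,2])<14); print(yy,m.sum(),np.median(W[m,2])*1000 if m.any() else 0,end="; ")
    print()
    for s_ in(1,-1):
        m=(abs(L[:,1]-56*s_)<12)&(L[:,2]>105)&(L[:,2]<130)&(L[:,0]>-12)&(L[:,0]<-2); print("uprtop",s_,m.sum(),np.percentile(L[m,2],[10,50,90]).round(1))
E
```

```text
P ledge 295 axes [0, 1] [ 0.0168 -0.1002 -1.3243] 0.91
P face 702 axes [1, 2] [-0.0058 -0.0147  2.2489] 1.04
P base 9711 [ 0.0014 -0.0014  0.0145]
-70 19 48.13518811693495; -35 22 49.4538935516118; 0 21 48.685604820990534; 35 25 48.362860141947685; 70 24 48.28781817952271; 
uprtop 1 30 [107.7 109.8 110.9]
uprtop -1 26 [116.4 120.5 122.5]
T ledge 316 axes [0, 1] [ 0.0229 -0.1019 -0.2672] 1.93
T face 177 axes [1, 2] [-0.0063 -0.0151  0.5798] 0.54
T base 12109 [-0.0064 -0.004   0.0127]
-70 25 49.61296035316199; -35 25 49.72293607729184; 0 26 48.8901140168799; 35 24 49.20886383694039; 70 24 49.45563233617679; 
uprtop 1 40 [107.7 110.9 113.2]
uprtop -1 34 [119.4 121.8 124.9]
```

```bash
sed -i 's/"zy"/"ZY"/' h.py fit.py; python3 fit.py
```

```text
easelP.npy [ 0.5718  0.225  -0.292 ] -16.73 964 y -0.07393835511947768 0.07393835511947766 topz 0.11465223333194852 x [-0.01356757  0.0023735 ] ledge z -0.0005202735705135376 346
easelT.npy [ 0.5692  0.2228 -0.2917] -16.71 206 y -0.07318163009397416 0.07318163009397416 topz 0.1156993011413836 x [-0.01374283  0.00046485] ledge z 0.0002628501869289502 391
```

```bash
sed -i 's/^EO=.*/EO=np.array([.570,.2237,.045]); EY=-16.72/' h.py
cat >> h.py <<'E'
EB=Ro.from_euler("ZY",[EY,-20],degrees=True).as_matrix()
E
python3 - <<'E'
from h import *; from bench import *
loc=lambda:((np.array(current_position())-EO)@EB*1000).round(1)
F=lambda:(np.array(current_force())@EB).round(1)
p=loc();print(p)
servo_line(eb([p[0]+9,p[1],p[2]+2]),rate=.05)
servo_line(eb([p[0]+9,p[1],p[2]+35]),rate=.1)
servo_line(eb([14,0,86+25]),q(EY,20),rate=.05)
c=capture("wrist"); L=((wcloud(c)-EO)@EB*1000).reshape(-1,3)
m=(L[:,2]>137)&(L[:,2]<155)&(L[:,0]>0)&(L[:,0]<28)&(abs(L[:,1])>30)&(abs(L[:,1])<95)
print("panel top",np.percentile(L[m],[2,50,98],axis=0).round(1).tolist())
m=(L[:,0]>-18)&(L[:,0]<3)&(L[:,2]>108)&(L[:,2]<124)&(L[:,1]>30)&(L[:,1]<90)
print("upr",np.percentile(L[m],[2,50,98],axis=0).round(1).tolist())
servo_line(eb([14,0,86+8]),rate=.08)
print(servo_line(eb([14,0,86-8]),rate=.03,contact_N=5),loc(),F())
p=loc()
servo_line(eb([14,0,p[2]+.7]),rate=.03)
print(servo_line(eb([0,0,p[2]+.7]),rate=.03,contact_N=5),loc(),F(),current_finger_gap(),current_clock())
c=capture("scene");cv2.imwrite("pics/s4.png",cv2.resize(c["image"][200:330,290:430],None,fx=4,fy=4));np.savez("s4.npz",**c)
L=(cloud(c)-EO)@EB*1000
for y in(-60,60):
    m=(abs(L[...,1]-y)<3)&(L[...,0]>-20)&(L[...,0]<45)&(L[...,2]>-25)&(L[...,2]<30)
    P=L[m]; P=P[np.argsort(P[:,2])]; print(y,[(round(a),round(b)) for a,_,b in P[::3].tolist()])
E
```

```text
[ 7.4  0.5 92.5]
panel top [[7.9, -45.5, 142.4], [13.6, 48.7, 143.8], [19.5, 73.2, 145.2]]
upr [[-12.8, 39.6, 111.5], [-5.8, 57.4, 115.5], [0.8, 74.0, 116.8]]
True [14.1 -0.2 85.4] [0.4 0.3 0. ]
True [ 6.5  0.2 86. ] [ 1.9  0.2 -0.1] 0.011584092800805117 17.5083
-60 [(30, -10), (29, -8), (28, -5), (25, -1), (18, 0), (21, 0), (16, 2), (12, 4), (14, 7), (12, 10), (15, 14), (11, 15), (14, 20), (10, 23), (11, 26), (11, 28)]
60 [(26, -13), (26, -10), (27, -6), (28, -3), (27, -2), (19, -1), (13, 0), (28, 1), (12, 2), (12, 8), (15, 10), (12, 13), (16, 14), (12, 18), (16, 19), (11, 21), (14, 25), (11, 27)]
```

```bash
python3 - <<'E'
from h import *; from bench import *
servo_line(eb([6,0,85.2]),rate=.03)
move_gripper(.035)
servo_line(eb([6,0,86+110]),rate=.15)
c=capture("scene");np.savez("s5.npz",**c)
L=((cloud(c)-EO)@EB*1000).reshape(-1,3);m=(abs(L[:,0]-12)<6)&(abs(L[:,1])<80)&(L[:,2]>3)&(L[:,2]<125)
print("panel",m.sum(),np.percentile(L[m],[1,50,99],axis=0).round(1).tolist())
for a,b in((10,40),(40,80),(85,115)):
    mm=m&(L[:,2]>a)&(L[:,2]<b)&(abs(L[:,1])>45);print(a,np.median(L[mm,0]).round(2),[np.median(L[mm&(L[:,1]*s>0),0]).round(2) for s in(1,-1)])
move_gripper(.088)
move_ptp([.498,-.006,.28],q(9)); sleep(.2)
c=capture("wrist");np.savez("w6.npz",**c);cv2.imwrite("pics/w6.png",c["image"])
W=wcloud(c).reshape(-1,3)
s=(W[:,2]>.12)&(W[:,2]<.2)&(abs(W[:,0]-.5)<.06)&(abs(W[:,1]+.006)<.04)
P=W[s];zt=np.percentile(P[:,2],97);T=P[P[:,2]>zt-.008];print(len(P),zt,cv2.minAreaRect((T[:,:2]*1000).astype(np.float32)))
s=(W[:,2]>.093)&(W[:,2]<.108)&(abs(W[:,0]-.5)<.03)&(abs(W[:,1]+.006)<.06)
print("board",s.sum(),cv2.minAreaRect((W[s][:,:2]*1000).astype(np.float32)))
print(current_clock())
E
```

```text
panel 2711 [[7.3, -73.9, 4.1], [13.3, 9.8, 70.9], [17.5, 74.5, 120.0]]
10 13.25 [np.float64(13.2), np.float64(13.32)]
40 13.51 [np.float64(13.31), np.float64(13.67)]
85 13.13 [np.float64(13.05), np.float64(13.34)]
2188 0.18750294644571158 ((498.18597412109375, -6.450754165649414), (70.99183654785156, 26.36563491821289), 10.547608375549316)
board 552 ((501.8050537109375, -6.225269317626953), (48.83763122558594, 75.77790832519531), 29.010374069213867)
21.6417
```

View pics/w6.png

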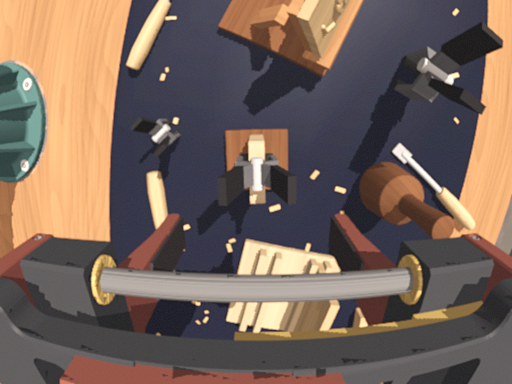

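```bash
python3 - <<'E'
from h import *; from bench import *
servo_line([.4982,-.0063,.22],q(10.2),rate=.15)
print(servo_line([.4982,-.0063,.151],rate=.08,contact_N=6),current_position())
move_gripper(0.0)
print("gap",current_finger_gap(),current_grip_force(),current_force())
print(servo_line([.4982,-.0063,.17],rate=.05),current_force())
servo_line([.4982,-.0063,.34],rate=.15)
print("gap",current_finger_gap(),current_force(),current_clock())
c=capture("top");c2=capture("scene")
print([(d["xy"],d["conf"]) for d in spot_in("scene","clamp")])
cv2.imwrite("pics/s7.png",cv2.resize(c2["image"][60:310,190:440],None,fx=2.2,fy=2.2))
E
```

```text
False [ 0.49865521 -0.00637346  0.15143967]
gap 0.0331441123291845 30.041996240615845 [-8.23595925 -1.01130659 27.21547105]
False [ 0.0440192  -0.70999338 -1.71317252]
gap 0.033275469872501885 [-0.62244749 -0.29283052 -1.69069361] 25.9
[([274.3, 149.8], 0.85), ([279.1, 141.9], 0.82), ([312.9, 197.2], 0.8), ([296.2, 305.1], 0.76), ([282.9, 296.5], 0.75), ([315.9, 194.3], 0.72), ([223.8, 270.4], 0.36)]
```

View pics/s7.png

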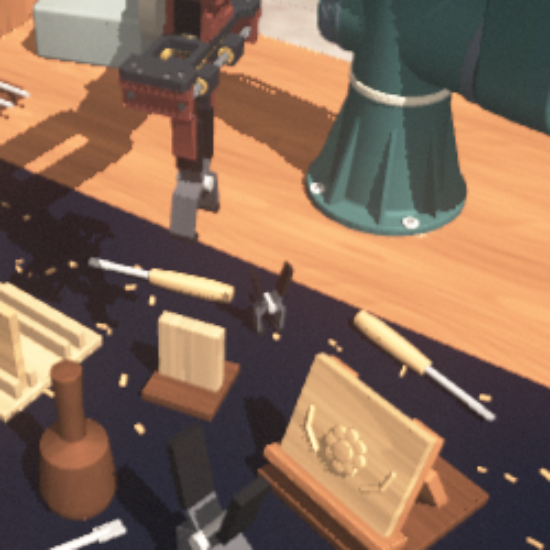

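```bash
python3 - <<'E'
from h import *; from bench import *
move_ptp(eb([-1,-56,262]),q(EY,20)); sleep(.2)
for n,f in(("scene",cloud),("top",cloud),("wrist",wcloud)):
    c=capture(n);np.savez(n+"8.npz",**c)
    L=((f(c)-EO)@EB*1000).reshape(-1,3)
    m=(abs(L[:,1]+56)<30)&(abs(L[:,0])<45)&(L[:,2]>150)&(L[:,2]<240)
    for a in range(150,240,15):
        k=m&(L[:,2]>a)&(L[:,2]<=a+15)
        if k.sum()>8: print(n,a,k.sum(),"x",np.percentile(L[k,0],[2,98]).round(1),"y",np.percentile(L[k,1],[2,98]).round(1),"zmin",L[k,2].min().round(1))
    k=(abs(L[:,0]-6)<12)&(abs(L[:,1])<80)&(L[:,2]>112)&(L[:,2]<126)
    if k.sum()>8: print(n,"edge",k.sum(),np.percentile(L[k],[2,50,98],axis=0).round(1).tolist())
    if n!="top": cv2.imwrite(f"pics/{n}8.png",c["image"])
a=cv2.imread("pics/scene8.png")[130:330,250:450];b=cv2.imread("pics/wrist8.png")
cv2.imwrite("pics/c8.png",np.hstack([cv2.resize(a,(384,384)),b[:,60:460]]))
print(current_clock(),current_force(),current_finger_gap())
E
```

```text
scene 165 149 x [-29.   36.4] y [-68.1 -40.4] zmin 166.4
scene 180 144 x [-29.4  37. ] y [-67.4 -40.9] zmin 180.3
scene 195 123 x [-27.4  33.3] y [-66.3 -40.9] zmin 195.1
scene 210 184 x [-23.   29.9] y [-68.9 -37. ] zmin 210.3
scene 225 107 x [-8.5 15. ] y [-67.5 -37.5] zmin 225.1
scene edge 395 [[0.2, -72.6, 112.2], [11.5, 5.9, 117.9], [15.6, 74.1, 120.9]]
top 165 35 x [-31.1  33.8] y [-70.2 -51.7] zmin 167.6
top 180 40 x [-31.1  33.5] y [-70.  -46.2] zmin 180.1
top 195 38 x [-28.6  30.7] y [-69.8 -45.6] zmin 195.3
top 210 104 x [-26.1  27.3] y [-74.  -49.6] zmin 210.2
top 225 44 x [-11.3  10.4] y [-73.7 -61.6] zmin 225.4
top edge 92 [[-5.7, -76.4, 112.8], [3.3, -61.8, 118.9], [12.0, 73.5, 123.9]]
wrist 165 269 x [-34.7  34.6] y [-58.7 -41.2] zmin 166.8
wrist 180 131 x [-34.3  33.9] y [-66.6 -42.3] zmin 180.0
wrist 195 157 x [-31.3  30.9] y [-67.  -42.2] zmin 195.1
wrist 210 922 x [-27.2  26.9] y [-61.6 -37.6] zmin 210.0
wrist 225 1125 x [-8.6  8.7] y [-72.7 -37.9] zmin 225.0
wrist edge 1916 [[-5.5, -60.8, 114.5], [5.7, 9.9, 119.3], [12.7, 72.7, 120.9]]
27.475 [ 0.44890674 -0.17470107 -1.61213427] 0.03321611657596089
```

View pics/c8.png

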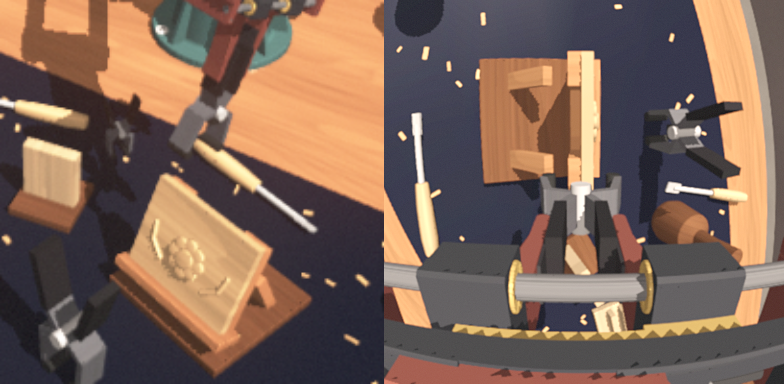

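```bash
python3 - <<'E'
from h import *; from bench import *
loc=lambda:((np.array(current_position())-EO)@EB*1000).round(1)
F=lambda:(np.array(current_force())@EB).round(1)
print(servo_line(eb([-2,-56,225]),rate=.12,contact_N=6),loc())
print(servo_line(eb([-2,-56,176]),rate=.06,contact_N=5),loc(),F())
if loc()[2]<178: print(servo_line(eb([-2,-56,158]),rate=.025,contact_N=5),loc(),F(),current_clock())
c=capture("wrist");cv2.imwrite("pics/w9.png",c["image"])
L=((wcloud(c)-EO)@EB*1000).reshape(-1,3)
m=(abs(L[:,0]-6)<12)&(L[:,1]>-30)&(L[:,1]<80)&(L[:,2]>112)&(L[:,2]<128)
print("edge",np.percentile(L[m],[2,50,98],axis=0).round(1).tolist())
E
```

```text
False [ -2.1 -56.2 224.9]
False [ -1.8 -55.9 176.2] [-0.2 -0.7 -1.5]
True [ -1.6 -55.7 173.8] [ 0.1 -0.7  5.3] 29.2167
edge [[-5.2, -27.1, 114.6], [5.6, 31.7, 119.3], [12.7, 72.1, 120.9]]
```

```bash
python3 - <<'E'
from h import *; from bench import *
loc=lambda:((np.array(current_position())-EO)@EB*1000).round(1)
F=lambda:(np.array(current_force())@EB).round(1)
print(loc(),F())
print(servo_line(eb([-1.6,-55.7,168]),rate=.015,contact_N=6),loc(),F(),current_clock())
c=capture("scene");i=c["image"];cv2.imwrite("pics/s10.png",np.hstack([cv2.resize(i[180:310,280:410],(400,400)),cv2.resize(cv2.imread("pics/w9.png")[100:300,180:380],(400,400))]))
E
```

```text
[ -1.6 -55.6 173.8] [-0.4 -0.5  5.7]
True [ -1.4 -55.6 173.7] [-1.   0.5  7. ] 29.475
```

View pics/s10.png

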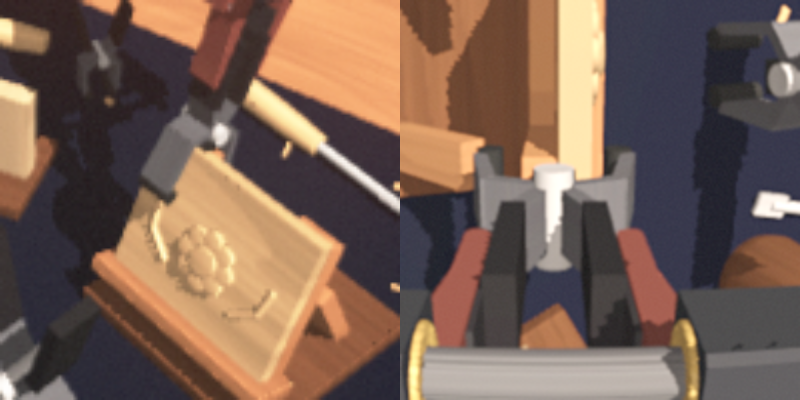

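```bash
python3 - <<'E'
from h import *; from bench import *
loc=lambda:((np.array(current_position())-EO)@EB*1000).round(1)
F=lambda:(np.array(current_force())@EB).round(1)
move_gripper(.088); sleep(.2)
print(loc(),F(),current_finger_gap())
p=loc(); servo_line(eb([p[0],p[1],p[2]+90]),rate=.1)
print(F(),current_clock())
a=capture("wrist")
p=np.array(current_position()); move_ptp([.42,.0,.33],q(0)); sleep(.3)
for n,f in(("scene",cloud),("top",cloud),("w",wcloud)):
    c=a if n=="w" else capture(n); L=((f(c)-EO)@EB*1000).reshape(-1,3)
    if n=="scene": cv2.imwrite("pics/s11.png",np.hstack([cv2.resize(c["image"][180:310,280:410],(400,400)),cv2.resize(a["image"][100:300,160:360],(400,400))]))
    m=(abs(L[:,1]+56)<22)&(abs(L[:,0])<60)&(L[:,2]>124)&(L[:,2]<240)
    if m.sum()>5: print(n,"clamp",np.percentile(L[m],[1,50,99],axis=0).round(1).tolist())
    m=(abs(L[:,0]-12)<6)&(L[:,1]>-35)&(L[:,1]<80)&(L[:,2]>3)&(L[:,2]<125)
    print(n,"panel",np.percentile(L[m],[1,50,99],axis=0).round(1).tolist())
print(current_clock())
E
```

```text
[ -2.5 -56.2 172.8] [-0.2  0.  -0.3] 0.08808613258383238
[ 0.1  0.4 -0.4] 31.7333
scene clamp [[-28.0, -68.8, 124.8], [11.6, -51.3, 173.2], [28.9, -37.3, 211.3]]
scene panel [[6.9, -33.6, 4.5], [13.2, 30.4, 73.2], [17.5, 74.5, 120.1]]
top clamp [[-32.2, -73.4, 126.9], [-8.8, -58.8, 163.9], [26.2, -41.3, 215.0]]
top panel [[6.3, -31.7, 3.6], [11.7, 22.5, 82.4], [17.7, 72.0, 123.4]]
w clamp [[-31.1, -71.2, 128.2], [-1.3, -52.2, 179.2], [27.7, -37.9, 212.1]]
w panel [[6.7, -33.7, 64.6], [9.9, 13.9, 119.4], [17.7, 72.8, 121.1]]
33.125
```

View pics/s11.png

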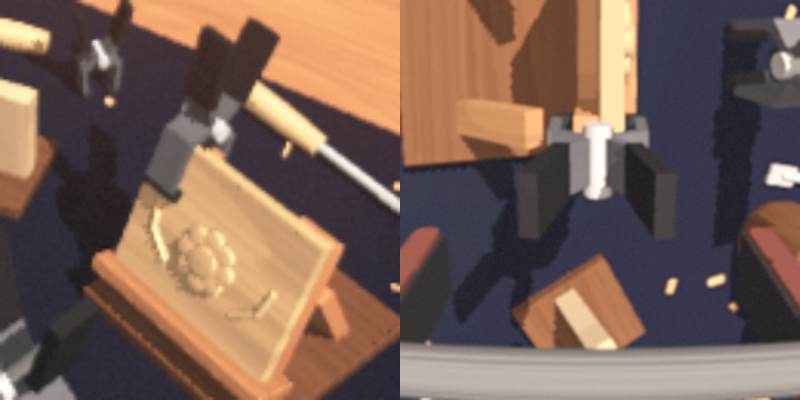

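```bash
python3 -c "
from bench import *
print(close_job())"
```

```text
the job is handed in; nothing more can be done
None
```

The carved panel is centred on the easel's ledge, flat against both uprights with the carving outward. The middle-sized clamp is fully home on its top edge over `upright_b`, and the job was handed in at about 33 s of robot time; no verdict was returned.

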